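Clear the relay off a sprung lid and hold the lid open for inspection

ROBOT

A 6-joint arm with a two-finger parallel gripper is mounted at the origin on the work surface; the furniture and walls round the work are solid. World frame = base frame: x ahead of the robot, y to its left, z up, the work surface at z = 0. Lengths are in m, angles in rad, forces in N, time in s.
With the tool pointing down it reaches from about 0.35 to 0.975 m from the base axis. Payload 4.9 kg.
Tool frame: the origin (TCP) lies at the very end of the fingers, on their centre line; the grasp point (between the pads) lies 19 mm behind it; z points along the fingers, y is the line along which they close (so a half turn about z gives the same grasp; the last joint's range is limited). The gripper opens to 85 mm and grips with 20 to 120 N. Pads are 22 mm wide; open, the fingers measure 114 mm over their backs; the gripper's body (76 mm by 85 mm) begins 54 mm behind the grasp point. The pads swing forward as they close: fully open they stand 13 mm farther back than shut.
Start: joints at [-1.312, 0.053, 1.613, -0, 1.476, -0.119], TCP at [0.231, -0.581, 0.231] pointing down, gripper open.
Joint ranges: [-3.01, 3.01], [-1.01, 2.22], [0.06, 2.58], [-1.02, 4.17], [0.09, 2.62], [-3.14, 3.14]. Speed limits (rad/s): [2.57, 2.57, 3.14, 3.14, 3.14, 3.14].

INTERFACE

Orientations are given as a rotation vector (axis times angle).
In Python, from station import get_obs, get_image, finish_job gives the robot as it stands. The module is installed in compiled form; this text tells all that it offers.
- The arm moves only by the tool carry_out, never from a script. Its argument "rows" is a list of rows, each a list of 7 numbers: the turn, a rotation vector about the tool's x, y, z as a fraction of full scale, then the shift along the tool's x, y, z as a fraction of full scale, then the closure, from -1 (fully open) to 1 (shut). A call has 1 to 5 rows; each row is the pose to reach, as a shift and turn from the pose commanded when the call began, along the tool's axes at that moment, turning the shorter way round; what a row does not reach only later rows make up. Full scale, the value 1, is 300 mm for a shift and pi rad for a turn. A row lasts 1/10 s, in which the tool goes at most 50 mm and 8.59 degrees, less where a joint would pass 70% of its speed; a pose out of reach is approached as far as the arm can. A call with a number of a shift or a turn outside -1 to 1 is refused whole. A call with a gripper value outside its range is refused whole. The fingers move at their own pace and stop on an object; "force" is the grip in N (left out, the last holds). Time passes only in rows, so rows that repeat a pose let the fingers close. It gives the time, the measured TCP pose, the force, the opening and the grip force at its end, in the units of the state.
- get_obs(): the state, without advancing time (a new reading comes with each control period).
- get_image(name): name is "scene" or "side" or "wrist"; returns a dict with "img" (420x560x3 uint8, blue, green, red), "mtx" (3x3 intrinsics, pixels), "R" (3x3) and "t" (3): a world point X has camera coordinates R X + t. Camera axes: x right, y down, z forward; pixel columns grow to the right and rows downward; lengths in m; the calibration is good to about 2 mm. A picture is of the moment at which its call begins. There is no depth.
- finish_job(): hands the job in; it is judged then, once.
The state is a dict: "t": time; "q": joint angles; "dq": joint speeds; "effort": joint torques, N m; "tool_pos": TCP position; "tool_rot": TCP orientation; "contact_force": force on the tool from outside, world axes, zero at the start; "wrist_torque": the same for the moment, N m; "opening": finger opening in m; "grip_force": force on a finger pad.
Only numpy, scipy, OpenCV 4.12 (cv2) and the standard library are available. Lean on these libraries where they do the work, as an engineer would, in place of code of your own. Each camera call takes 0.05 s, during which the arm holds its last target. There are 200 camera calls.

TASK

The wiring in the grey junction box is to be inspected, but a spare relay has been left on its lid, which springs shut by itself. First set the relay down in the empty blue tray (do not drop it in from above), and only then lift the lid by its yellow knob to 60 degrees open, where its edge lines up with the green stripe of the quadrant plate. Finish while still holding the lid there by the knob; do not let it slam, and leave the multimeter, solder spool and screwdriver where they are.

Things in the scene. Friction and masses are not known exactly. Their poses are not given: they have to be found in the camera images.
- junction_box: Grey open-topped junction box fixed to the bench, 130 (x) x 160 (y) x 70 mm high without its lid; origin at the centre of its underside, front faces its -x. Black cable glands on its right (-y) side; a bare-metal quadrant plate at the rear of its left (+y) side, up to 70 mm above the hinge, with an 8 mm wide green stripe in line with the lid's edge at 60 degrees open.
- box_lid (a joint): Hinge of the flat grey lid of the box, rad: 0 = shut, grows as the front edge rises; 60 degrees = 1.047; stop at 1.45. Spring and weight together always push it shut (about 1.5 to 2.5 N across the lid at the knob, anywhere in its travel).
- lid_hinge (a point): Point on the lid's hinge line, in the middle of the rear upper edge of the box: 69 mm behind (+x of the box) and 70 mm above the box's origin. The hinge line runs along the box's y. The shut lid covers the box, its top 78 mm above the bench, and is 8 mm thick.
- lid_knob (a point): Centre of the yellow knob of the lid: a cylinder of 22 mm diameter and 30 mm length with its axis along the hinge line (box's y), on a 14 mm wide flat stem ahead of the middle of the lid's front edge. When shut it lies 170 mm ahead (-x of the box) and 4 mm above the hinge line, that is 74 mm above the bench and 36 mm ahead of the box's front wall. Pinched by its two flat ends it can turn between the fingers; its frame turns with the lid.
- relay: Black relay with a green top, a block 34 (x) x 50 (y) x 26 mm high (its grippable sides 22 mm), about 80 g, standing on the shut lid. Origin at the centre of its underside, z up.
- parts_tray: Empty blue open tray, 120 (x) x 150 (y) x 30 mm high, walls and floor 4 mm thick, fixed to the bench; origin at the centre of its underside.
- meter: Bystander: yellow and black multimeter lying on its back, 142 x 69 x 42 mm; origin at the centre of its underside.
- spool: Bystander: spool of solder, 53 mm across, 40 mm high; origin at the centre of its underside.
- screwdriver: Bystander: red and black screwdriver lying on the bench, 224 mm long along its y, 30 mm thick; origin at the centre of its underside.
Things that resemble listed ones, but are neither listed nor needed, are in the scene too. Leave any pink or purple look-alike of the relay alone.

How it is judged:
By the outcome, as a careful person would: the job done as asked, in the order asked, and still so for the second after the job is handed in, while the arm keeps its last pose, push and grip.
It also fails if it takes over 50 s, if anything falls off the work surface, if the arm or the gripper's body presses on something with over 40 N, if the wrist force passes 120 N, or if a joint passes its speed limit or range.

## Working session

There is one attempt and no reset: what is moved stays moved. The work goes in short steps, Python scripts to look and compute and a tool call to move; the robot and the scene stay as the last step left them, time stands still between calls to the robot, and variables do not carry over. Pictures are saved under pics/ and viewed, at most 10 in all, crops included, and the job is handed in when it is done.

Besides the shell and the picture viewer there is one more tool, called as name(argument=value, ...), one argument or row to a line, values as JSON. carry_out: Moves the arm, as the interface text tells. Shift numbers are shares of 300 mm and turn numbers shares of pi rad, none past 1 either way. Its arguments: {"type":"object","properties":{"rows":{"type":"array"},"force":{"type":"number"}},"required":["rows"]}

```bash
mkdir -p pics
python3 - <<'E'
from station import *
import cv2,pickle
d={}
for n in("scene","side"):
    d[n]=get_image(n); cv2.imwrite(f"pics/{n}0.png",d[n]["img"])
    print(n,d[n]["mtx"][0,0],-d[n]["R"].T@d[n]["t"])
pickle.dump(d,open("d0.pkl","wb"))
o=get_obs();print(o["t"],o["tool_pos"],o["tool_rot"],o["opening"])
E
```

```text
scene 524.9102109210469 [-0.65271089 -0.80805432  1.20065805]
side 393.58282598677727 [ 0.84888486 -0.35775172  1.00223965]
0.1 [ 0.23040823 -0.58037137  0.23018637] [-3.08386496e+00 -5.89602914e-01  2.11163293e-04] 0.0855024741323121
```

View pics/scene0.png

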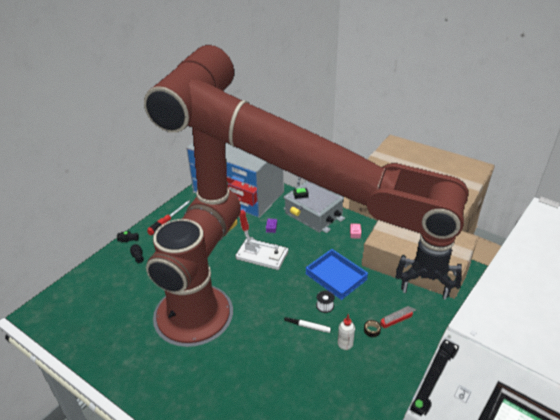

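View pics/side0.png

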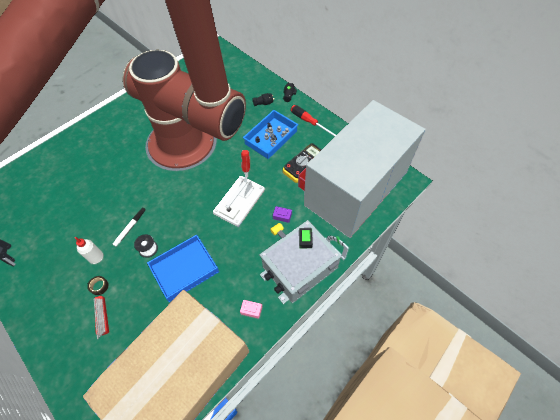

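The scene view shows the arm and the bench. In the side view:
- **Relay candidates:** black/green block on the lid (306,237), purple (283,214), pink (251,309). I choose the black/green one.
- **Tray candidates:** empty blue (183,266), filled blue (270,133). I choose the empty one.
- **Knob:** yellow at (277,229).

```bash
cat > h.py <<'E'
import numpy as np,cv2
def ray(c,uv,z):
    d=c["R"].T@np.linalg.solve(c["mtx"],[uv[0],uv[1],1]); o=-c["R"].T@c["t"]
    return o+d*(z-o[2])/d[2]
def proj(c,X):
    p=c["mtx"]@(c["R"]@np.asarray(X)+c["t"]); return p[:2]/p[2]
def blobs(c,lo,hi,roi,n=1):
    x0,y0,x1,y1=roi; m=cv2.inRange(cv2.cvtColor(c["img"],cv2.COLOR_BGR2HSV),lo,hi)
    k=np.zeros_like(m);k[y0:y1,x0:x1]=m[y0:y1,x0:x1]
    cs=cv2.findContours(k,cv2.RETR_EXTERNAL,cv2.CHAIN_APPROX_NONE)[0]
    return sorted(cs,key=cv2.contourArea)[::-1][:n]
def rect(c,ct,z):
    P=np.array([ray(c,p,z)[:2] for p in ct[:,0,:].astype(float)])
    (a,s,t)=cv2.minAreaRect((P*1000).astype(np.float32)); return np.round(a,1),np.round(s,1),round(t,1)
E
python3 - <<'E'
from h import *
import pickle
d=pickle.load(open("d0.pkl","rb"));c=d["side"]
print("tray",rect(c,blobs(c,(100,120,60),(125,255,255),(140,225,230,305))[0],.03))
print("relaytop",rect(c,blobs(c,(45,150,90),(75,255,255),(295,225,320,250))[0],.104))
print("knob",rect(c,blobs(c,(20,120,100),(35,255,255),(265,218,290,238))[0],.08))
print("tray scene",rect(d["scene"],blobs(d["scene"],(100,120,60),(125,255,255),(295,245,380,300))[0],.03))
g=blobs(c,(0,0,100),(180,50,255),(255,215,350,310))[0]; print("lid",rect(c,g,.078))
for n,r in(("side",(205,190,365,310)),("scene",(230,160,390,300))):
    x0,y0,x1,y1=r; cv2.imwrite(f"pics/{n}c.png",cv2.resize(d[n]["img"][y0:y1,x0:x1],None,fx=4,fy=4,interpolation=cv2.INTER_CUBIC))
E
```

```text
tray (array([ 369.6, -271.4]), array([150.9, 133.2]), 78.7)
relaytop (array([562. ,  -4.8]), array([17.9, 28.8]), 43.4)
knob (array([486.4, -33.9]), array([33.5, 22.7]), 86.7)
tray scene (array([ 349.5, -274.9]), array([168.2, 143.1]), 78.7)
lid (array([580.5, -47.2]), array([220.5, 171.4]), 82.9)
```

View pics/sidec.png

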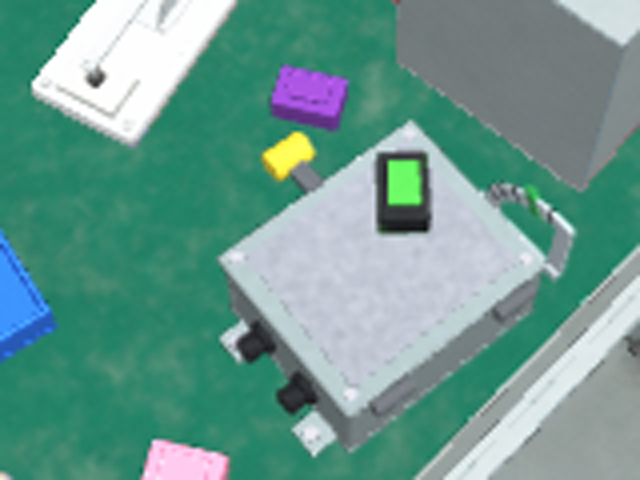

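The crop confirms the relay: black with a green top at crop (404,190), on the lid. The yellow knob is at (288,156), ahead of the front edge. Lid corners are at (410,122), (220,262), (350,415) and (545,265).

Run:
```python
from h import *
import pickle
d=pickle.load(open("d0.pkl","rb"));c=d["side"]
f=lambda L,z:np.round([ray(c,(205+u/4,190+v/4),z)[:2]*1000 for u,v in L],0)
print("lid FL FR RR RL",f([(410,122),(220,262),(350,415),(545,265)],.078).tolist())
print("relay",f([(378,152),(428,153),(430,218),(380,220)],.104).tolist())
print("knob",f([(288,156)],.080).tolist())
m=blobs(c,(0,0,0),(180,255,75),(295,222,318,250))[0]; print(cv2.boundingRect(m),rect(c,m,.1))
from station import get_obs
from scipy.spatial.transform import Rotation as R
print(R.from_rotvec(get_obs()["tool_rot"]).as_matrix().round(3))
```

```text
lid FL FR RR RL [[528.0, 41.0], [511.0, -118.0], [640.0, -133.0], [660.0, 25.0]]
relay [[537.0, -1.0], [561.0, 21.0], [593.0, -12.0], [571.0, -35.0]]
knob [[488.0, -35.0]]
(300, 229, 12, 19) (array([566.4,  -9.3]), array([28.3, 51.5]), 43.5)
[[ 0.929  0.369 -0.   ]
 [ 0.369 -0.929  0.002]
 [ 0.    -0.002 -1.   ]]
```

```bash
cat >> h.py <<'E'
from scipy.spatial.transform import Rotation as Ro
def down(a,tilt=0):  # tool y at world angle a (deg), pointing down
    a=np.radians(a);y=np.array([np.cos(a),np.sin(a),0]);z=np.array([0,0,-1.]);return np.c_[np.cross(y,z),y,z]
def step(p0,R0,p1,R1):
    r=Ro.from_matrix(R0.T@R1).as_rotvec()/np.pi; s=R0.T@(np.array(p1)-p0)/.3
    return np.round(np.r_[r,s],3).tolist()
def cur():
    from station import get_obs
    o=get_obs();return o["tool_pos"],Ro.from_rotvec(o["tool_rot"]).as_matrix()
def plan(*wps):
    p,R=cur()
    for q,a in wps:
        R1=down(a);print(q,step(p,R,q,R1));p,R=np.array(q),R1
E
python3 - <<'E'
from h import *
plan(((.23,-.58,.31),-68.3),((.335,-.385,.31),-31),((.45,-.19,.28),6),((.545,-.01,.24),43.5),((.565,-.008,.12),43.5))
E
```

```text
(0.23, -0.58, 0.31) [-0.001, -0.0, -0.0, -0.001, -0.002, -0.266]
(0.335, -0.385, 0.31) [0.0, 0.0, -0.207, 0.566, -0.475, 0.0]
(0.45, -0.19, 0.28) [0.0, 0.0, -0.206, 0.755, -0.006, 0.1]
(0.545, -0.01, 0.24) [0.0, 0.0, -0.208, 0.564, 0.378, 0.133]
(0.565, -0.008, 0.12) [0.0, 0.0, 0.0, -0.041, 0.053, 0.4]
```

carry_out(
  rows=[
    [0,0,0,0,0,-0.27,-0.3],
    [0,0,0,0,0,-0.27,-0.3],
  ],
  force=40,
)

```text
t: 0.3
tool_pos: [0.2305, -0.5806, 0.3131]
tool_rot: [-3.085, -0.59, 0.0]
contact_force: [-0.5, -1.2, 1.0]
opening: 0.0592
grip_force: 0.0
```

carry_out(
  rows=[
    [0,0,-0.207,0.566,-0.475,0,-0.3],
    [0,0,-0.207,0.566,-0.475,0,-0.3],
    [0,0,-0.207,0.566,-0.475,0,-0.3],
    [0,0,-0.207,0.566,-0.475,0,-0.3],
    [0,0,-0.207,0.566,-0.475,0,-0.3],
  ],
)

```text
t: 0.8
tool_pos: [0.3371, -0.3826, 0.312]
tool_rot: [-2.73, -1.553, -0.001]
contact_force: [-0.1, -0.2, -0.1]
opening: 0.0555
grip_force: 0.0
```

carry_out(
  rows=[
    [0,0,-0.206,0.755,-0.006,0.1,-0.3],
    [0,0,-0.206,0.755,-0.006,0.1,-0.3],
    [0,0,-0.206,0.755,-0.006,0.1,-0.3],
    [0,0,-0.206,0.755,-0.006,0.1,-0.3],
    [0,0,-0.206,0.755,-0.006,0.1,-0.3],
  ],
)

```text
t: 1.3
tool_pos: [0.4519, -0.1878, 0.2812]
tool_rot: [-2.094, -2.34, -0.001]
contact_force: [-0.1, -1.1, -0.9]
opening: 0.0554
grip_force: 0.0
```

carry_out(
  rows=[
    [0,0,-0.208,0.564,0.378,0.133,-0.3],
    [0,0,-0.208,0.564,0.378,0.133,-0.3],
    [0,0,-0.208,0.564,0.378,0.133,-0.3],
    [0,0,-0.208,0.564,0.378,0.133,-0.3],
    [0,0,-0.208,0.564,0.378,0.133,-0.3],
  ],
)

```text
t: 1.8
tool_pos: [0.5465, -0.0064, 0.24]
tool_rot: [-1.227, -2.888, -0.001]
contact_force: [-0.4, -0.7, 0.6]
opening: 0.0553
grip_force: 0.0
```

Run:
```python
from h import *
from station import *
import pickle
c=get_image("wrist");pickle.dump(c,open("w1.pkl","wb"));cv2.imwrite("pics/w1.png",c["img"])
p,R=cur();print(p,R.round(3).tolist(),get_obs()["opening"],get_obs()["t"])
print(proj(c,(.565,-.007,.104)),proj(c,(.485,-.035,.08)))
```

```text
[ 0.54643998 -0.0073745   0.2402966 ] [[-0.694, 0.72, -0.003], [0.72, 0.694, 0.001], [0.003, -0.001, -1.0]] 0.05561549861154778 1.85
[294.30613653 208.37415229] [212.18179074 164.50450294]
```

View pics/w1.png

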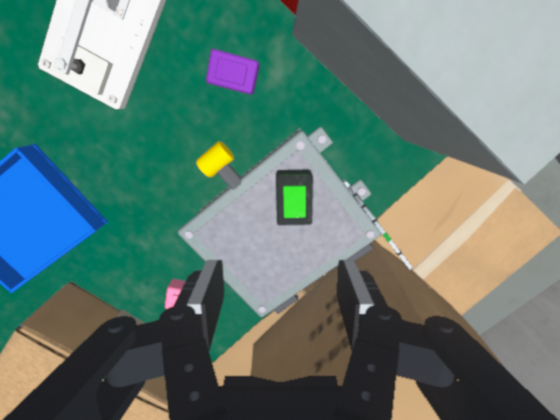

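The relay is at (294,197), the knob at (215,160), the purple look-alike at (232,71), and the quadrant plate along (345,185)–(410,265). The cabinet is at upper right. I'll refine the positions and check the cabinet clearance.

Run:
```python
from h import *
import pickle
c=pickle.load(open("w1.pkl","rb"));s=pickle.load(open("d0.pkl","rb"))["side"]
m=blobs(c,(0,0,0),(180,255,70),(270,160,320,232))[0];print("relay",cv2.boundingRect(m),rect(c,m,.1))
g=blobs(c,(45,150,90),(75,255,255),(270,160,320,232))[0];print("green",rect(c,g,.104))
k=blobs(c,(20,120,100),(35,255,255),(190,135,240,185))[0];print("knob",rect(c,k,.08))
f=lambda c,L,z:np.round([ray(c,p,z)[:2]*1000 for p in L]).tolist()
print("lid FL FR RR RL",f(c,[(300,132),(180,233),(262,316),(383,232)],.078))
print("cab bottom",f(c,[(300,45),(400,138)],0), "side bottom",f(s,[(305,202),(352,233)],0))
# cabinet height: top corner over bottom corner
for z in(.1,.15,.2,.25):print(z,f(s,[(307,163),(355,186)],z),f(c,[(300,3),(525,183)],z))
print("stripe",f(c,[(386,237)],.1))
```

```text
relay (277, 170, 35, 54) (array([558.2,  -0.6]), array([30.5, 50.6]), 44.0)
green (array([560.4,  -2.6]), array([19.7, 29.9]), 45.4)
knob (array([483.4, -30.3]), array([34.2, 21.6]), 82.6)
lid FL FR RR RL [[524.0, 44.0], [507.0, -113.0], [636.0, -129.0], [655.0, 32.0]]
cab bottom [[468.0, 105.0], [621.0, 117.0]] side bottom [[452.0, 115.0], [619.0, 133.0]]
0.1 [[407.0, 167.0], [555.0, 202.0]] [[453.0, 112.0], [698.0, 153.0]]
0.15 [[431.0, 138.0], [571.0, 171.0]] [[459.0, 102.0], [661.0, 136.0]]
0.2 [[456.0, 109.0], [588.0, 140.0]] [[465.0, 92.0], [624.0, 118.0]]
0.25 [[480.0, 80.0], [604.0, 109.0]] [[471.0, 82.0], [586.0, 101.0]]
stripe [[649.0, 32.0]]
```

Run:
```python
from h import *
plan(((.561,-.003,.115),44),((.561,-.003,.079),44))
```

```text
(0.561, -0.003, 0.115) [-0.0, -0.001, -0.0, -0.024, 0.046, 0.418]
(0.561, -0.003, 0.079) [0.0, 0.0, 0.0, 0.0, 0.0, 0.12]
```

carry_out(
  rows=[
    [0,0,0,-0.024,0.046,0.15,-0.3],
    [0,0,0,-0.024,0.046,0.3,-0.3],
    [0,0,0,-0.024,0.046,0.418,-0.3],
    [0,0,0,-0.024,0.046,0.418,-0.3],
  ],
)

```text
t: 2.25
tool_pos: [0.5564, -0.0065, 0.1103]
tool_rot: [-1.239, -2.873, 0.006]
contact_force: [-0.8, 0.6, -0.5]
opening: 0.0558
grip_force: 0.0
```

carry_out(
  rows=[
    [0,0,0,0,0,0.04,-0.3],
    [0,0,0,0,0,0.08,-0.3],
    [0,0,0,0,0,0.11,-0.3],
    [0,0,0,0,0,0.118,-0.3],
    [0,0,0,0,0,0.118,-0.3],
  ],
)

```text
t: 2.75
tool_pos: [0.5614, -0.0066, 0.0817]
tool_rot: [1.242, 2.886, 0.0]
contact_force: [0.5, 0.0, 0.2]
opening: 0.0557
grip_force: 0.0
```

carry_out(
  rows=[
    [0,0,0,0,0,0,0.4],
    [0,0,0,0,0,0,0.6],
    [0,0,0,0,0,0,0.6],
    [0,0,0,0,0,0,0.6],
    [0,0,0,0,0,0,0.6],
  ],
  force=40,
)

```text
t: 3.25
tool_pos: [0.562, -0.0066, 0.0824]
tool_rot: [1.241, 2.884, 0.001]
contact_force: [-0.5, 0.5, 3.5]
opening: 0.0328
grip_force: 44.9
```

carry_out(
  rows=[
    [0,0,0,0,0,-0.05,0.6],
    [0,0,0,0,0,-0.12,0.6],
    [0,0,0,0,0,-0.25,0.6],
    [0,0,0,0,0,-0.35,0.6],
    [0,0,0,0,0,-0.35,0.6],
  ],
)

```text
t: 3.75
tool_pos: [0.5644, -0.007, 0.1933]
tool_rot: [1.238, 2.876, 0.004]
contact_force: [0.9, -1.0, 0.1]
opening: 0.0326
grip_force: 44.4
```

Run:
```python
from h import *
from station import *
import pickle
c=get_image("wrist");cv2.imwrite("pics/w2.png",c["img"]);pickle.dump(c,open("w2.pkl","wb"))
o=get_obs();print(o["opening"],o["grip_force"],o["contact_force"])
s=get_image("side")
# tray inside edges from side image (now maybe clearer) and wrist
t=blobs(s,(100,120,60),(125,255,255),(140,225,230,305))[0]
print(cv2.approxPolyDP(t,4,True)[:,0].tolist())
cv2.imwrite("pics/s2.png",np.hstack([cv2.resize(s["img"][190:310,130:360],None,fx=2,fy=2),c["img"][90:330,220:560]]))
plan(((.50,-.13,.19),61),((.365,-.27,.15),78.7))
```

```text
0.03289147477107548 44.41648006439209 [-0.37503355 -0.16464755 -0.31507795]
[[197, 235], [147, 262], [168, 301], [218, 272]]
(0.5, -0.13, 0.19) [0.0, 0.001, -0.098, -0.157, -0.432, -0.007]
(0.365, -0.27, 0.15) [0.0, 0.0, -0.098, 0.167, -0.626, 0.133]
```

View pics/s2.png

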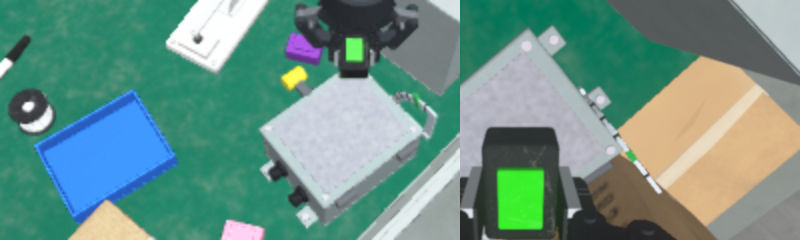

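The relay is held (side crop 355,50) and the lid is clear. The tray is empty at crop (105,155). The cardboard box corner is at crop (105,203), so I'll check its clearance.

Run:
```python
from h import *
import pickle
s=pickle.load(open("d0.pkl","rb"))["side"];w=pickle.load(open("w1.pkl","rb"))
f=lambda c,L,z:np.round([ray(c,p,z)[:2]*1000 for p in L]).tolist()
T=[(197,235),(147,262),(168,301),(218,272)]
print(f(s,T,.03),f(s,T,0))
print("w1",f(w,[(33,146),(105,221),(12,290)],.03),f(w,[(33,146),(105,221),(12,290)],0))
for z in(.05,.1,.15,.2):print(z,f(s,[(183,292),(247,348)],z),f(w,[(72,286)],z))
```

```text
[[324.0, -186.0], [291.0, -330.0], [417.0, -355.0], [448.0, -216.0]] [[307.0, -180.0], [274.0, -330.0], [404.0, -355.0], [436.0, -211.0]]
w1 [[332.0, -169.0], [438.0, -188.0], [407.0, -347.0]] [[319.0, -188.0], [434.0, -208.0], [400.0, -382.0]]
0.05 [[434.0, -315.0], [648.0, -294.0]] [[460.0, -270.0]]
0.1 [[456.0, -317.0], [659.0, -297.0]] [[464.0, -222.0]]
0.15 [[478.0, -319.0], [669.0, -300.0]] [[468.0, -173.0]]
0.2 [[500.0, -322.0], [680.0, -304.0]] [[472.0, -124.0]]
```

Run:
```python
from h import *
plan(((.48,-.12,.19),61),((.355,-.264,.14),78),((.355,-.264,.025),78))
```

```text
(0.48, -0.12, 0.19) [0.0, 0.001, -0.098, -0.087, -0.457, -0.008]
(0.355, -0.264, 0.14) [0.0, 0.0, -0.094, 0.132, -0.622, 0.167]
(0.355, -0.264, 0.025) [0.0, 0.0, 0.0, 0.0, 0.0, 0.383]
```

carry_out(
  rows=[
    [0,0,-0.02,-0.015,-0.08,0,0.6],
    [0,0,-0.045,-0.04,-0.2,0,0.6],
    [0,0,-0.07,-0.06,-0.32,0,0.6],
    [0,0,-0.098,-0.087,-0.457,0,0.6],
    [0,0,-0.098,-0.087,-0.457,0,0.6],
  ],
)

```text
t: 4.35
tool_pos: [0.4765, -0.1221, 0.1843]
tool_rot: [-0.789, -3.036, 0.001]
contact_force: [0.5, 1.1, -1.2]
opening: 0.033
grip_force: 44.4
```

carry_out(
  rows=[
    [0,0,-0.02,0.025,-0.13,0.03,0.6],
    [0,0,-0.045,0.06,-0.28,0.08,0.6],
    [0,0,-0.07,0.095,-0.44,0.12,0.6],
    [0,0,-0.094,0.12,-0.57,0.15,0.6],
    [0,0,-0.094,0.132,-0.622,0.167,0.6],
  ],
)

```text
t: 4.85
tool_pos: [0.3521, -0.2644, 0.1339]
tool_rot: [-0.332, -3.12, -0.004]
contact_force: [0.8, -0.2, -1.2]
opening: 0.0327
grip_force: 44.4
```

carry_out(
  rows=[
    [0,0,0,0,0,0.08,0.6],
    [0,0,0,0,0,0.16,0.6],
    [0,0,0,0,0,0.22,0.6],
    [0,0,0,0,0,0.26,0.6],
    [0,0,0,0,0,0.26,0.6],
  ],
)

```text
t: 5.35
tool_pos: [0.3534, -0.262, 0.0557]
tool_rot: [-0.328, -3.12, -0.006]
contact_force: [-0.1, 0.4, -0.5]
opening: 0.033
grip_force: 44.4
```

Run:
```python
from h import *
from station import *
c=get_image("wrist");s=get_image("side")
cv2.imwrite("pics/p3.png",np.hstack([cv2.resize(s["img"][200:320,120:270],None,fx=2.5,fy=2.5),cv2.resize(c["img"],(400,300))]))
plan(((.355,-.264,.009),78))
```

```text
(0.355, -0.264, 0.009) [0.0, -0.0, 0.0, -0.001, -0.001, 0.165]
```

View pics/p3.png

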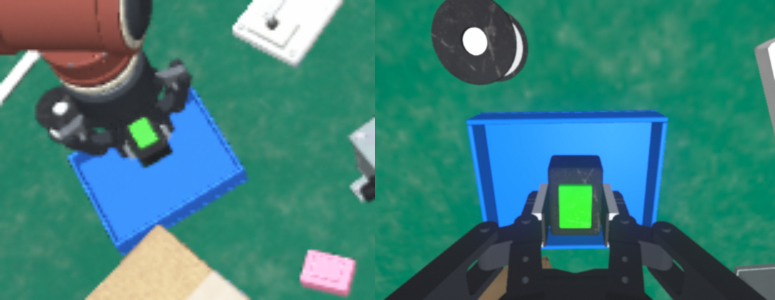

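The relay is centred over the tray: wrist crop (575,205), with the walls at 470 and 665. Now lowering.

carry_out(
  rows=[
    [0,0,0,0,0,0.06,0.6],
    [0,0,0,0,0,0.11,0.6],
    [0,0,0,0,0,0.14,0.6],
    [0,0,0,0,0,0.152,0.6],
    [0,0,0,0,0,0.152,0.6],
  ],
)

```text
t: 5.95
tool_pos: [0.355, -0.264, 0.0131]
tool_rot: [0.329, 3.124, -0.0]
contact_force: [-0.2, -0.2, -0.9]
opening: 0.0328
grip_force: 44.4
```

carry_out(
  rows=[
    [0,0,0,0,0,0.004,0.6],
    [0,0,0,0,0,0.008,0.6],
    [0,0,0,0,0,0.01,0.6],
    [0,0,0,0,0,0.01,0.6],
  ],
)

```text
t: 6.35
tool_pos: [0.3548, -0.264, 0.0101]
tool_rot: [0.329, 3.124, -0.0]
contact_force: [0.1, -0.0, -1.0]
opening: 0.0327
grip_force: 44.4
```

carry_out(
  rows=[
    [0,0,0,0,0,0.003,0.6],
    [0,0,0,0,0,0.005,0.6],
    [0,0,0,0,0,0.006,0.6],
    [0,0,0,0,0,0.006,0.6],
  ],
)

```text
t: 6.75
tool_pos: [0.355, -0.2641, 0.0091]
tool_rot: [-0.329, -3.124, -0.0]
contact_force: [-1.9, 3.0, 8.0]
opening: 0.0328
grip_force: 45.4
```

carry_out(
  rows=[
    [0,0,0,0,0,0,0.0],
    [0,0,0,0,0,0,-0.2],
    [0,0,0,0,0,0,-0.3],
    [0,0,0,0,0,0,-0.3],
    [0,0,0,0,0,0,-0.3],
  ],
)

```text
t: 7.25
tool_pos: [0.3547, -0.2639, 0.008]
tool_rot: [-0.329, -3.124, -0.0]
contact_force: [-0.1, 0.3, 0.1]
opening: 0.0555
grip_force: 0.0
```

carry_out(
  rows=[
    [0,0,0,0,0,-0.06,-0.3],
    [0,0,0,0,0,-0.2,-0.3],
    [0,0,0,0,0,-0.36,-0.3],
    [0,0,0,0,0,-0.5,-0.3],
    [0,0,0,0,0,-0.5,-0.3],
  ],
)

```text
t: 7.75
tool_pos: [0.3578, -0.2671, 0.1657]
tool_rot: [0.328, 3.114, -0.014]
contact_force: [-0.1, 0.0, 0.4]
opening: 0.0555
grip_force: 0.0
```

Run:
```python
from h import *
from station import *
c=get_image("wrist");s=get_image("side")
cv2.imwrite("pics/p4.png",np.hstack([cv2.resize(s["img"][200:320,120:270],None,fx=2.5,fy=2.5),cv2.resize(c["img"],(400,300))]))
plan(((.40,-.15,.19),81),((.472,-.035,.19),83))
```

```text
(0.4, -0.15, 0.19) [-0.001, 0.001, -0.017, -0.066, 0.404, -0.102]
(0.472, -0.035, 0.19) [0.0, 0.0, -0.011, -0.177, 0.416, 0.0]
```

View pics/p4.png

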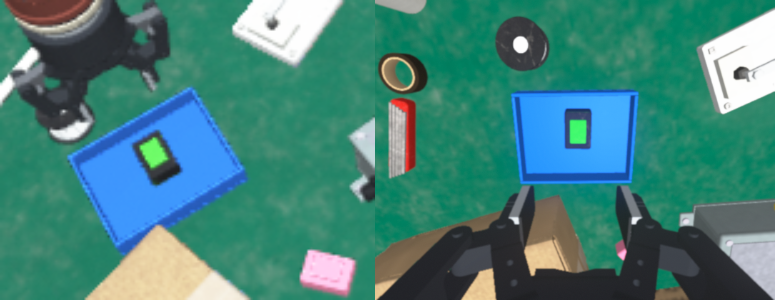

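The relay stands flat in the tray at wrist crop (578,130). Next is the knob, first checking where the white stand is.

carry_out(
  rows=[
    [0,0,-0.017,-0.066,0.404,-0.102,-0.3],
    [0,0,-0.017,-0.066,0.404,-0.102,-0.3],
    [0,0,-0.017,-0.066,0.404,-0.102,-0.3],
    [0,0,-0.017,-0.066,0.404,-0.102,-0.3],
    [0,0,-0.017,-0.066,0.404,-0.102,-0.3],
  ],
)

```text
t: 8.35
tool_pos: [0.3986, -0.1489, 0.1868]
tool_rot: [-0.243, -3.129, -0.001]
contact_force: [-0.2, -0.5, 0.2]
opening: 0.0552
grip_force: 0.0
```

Run:
```python
from h import *
from station import *
import pickle
c=get_image("wrist");pickle.dump(c,open("w5.pkl","wb"));cv2.imwrite("pics/w5.png",c["img"])
s=pickle.load(open("d0.pkl","rb"))["side"]
f=lambda c,L,z:np.round([ray(c,p,z)[:2]*1000 for p in L]).tolist()
print("board",f(s,[(214,211),(236,225),(264,193),(243,177)],.01),"handle base/top",f(s,[(246,185)],.02),[f(s,[(245,153)],z) for z in(.1,.2)])
print(cur()[0])
```

```text
board [[287.0, -98.0], [368.0, -84.0], [347.0, 48.0], [258.0, 43.0]] handle base/top [[292.0, 26.0]] [[[253.0, 68.0]], [[319.0, 21.0]]]
[ 0.3984472  -0.14941807  0.18681012]
```

View pics/w5.png

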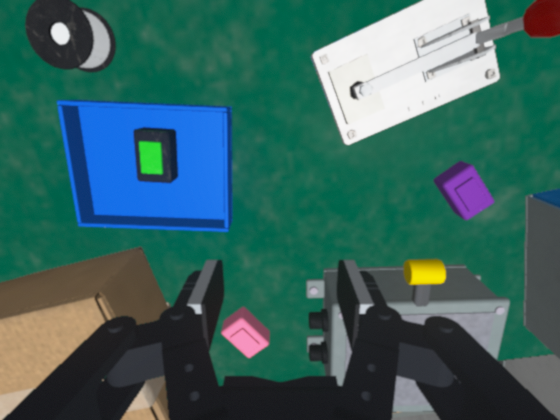

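The knob is at (425,272), with the box behind it. The stand is at upper right, well clear (x < 0.37).

Run:
```python
from h import *
import pickle
c=pickle.load(open("w5.pkl","rb"))
k=blobs(c,(20,120,100),(35,255,255),(390,250,460,300))[0];print("knob",rect(c,k,.08),cv2.boundingRect(k))
f=lambda L,z:np.round([ray(c,p,z)[:2]*1000 for p in L]).tolist()
print("lid front R,L, rear L",f([(338,303),(509,300)],.078))
plan(((.445,-.085,.187),82.5),((.483,-.031,.15),82.5),((.483,-.031,.057),82.5))
```

```text
knob (array([479.2, -32.7]), array([38.5, 24.8]), 81.1) (404, 259, 43, 26)
lid front R,L, rear L [[501.0, -110.0], [522.0, 43.0]]
(0.445, -0.085, 0.187) [0.0, -0.001, -0.008, -0.12, 0.236, -0.001]
(0.483, -0.031, 0.15) [0.0, 0.0, 0.0, -0.102, 0.195, 0.123]
(0.483, -0.031, 0.057) [0.0, 0.0, 0.0, 0.0, 0.0, 0.31]
```

carry_out(
  rows=[
    [0,0,-0.008,-0.12,0.236,0,-0.3],
    [0,0,-0.008,-0.12,0.236,0,-0.3],
    [0,0,-0.008,-0.222,0.431,0.06,-0.3],
    [0,0,-0.008,-0.222,0.431,0.12,-0.3],
    [0,0,-0.008,-0.222,0.431,0.12,-0.3],
  ],
)

```text
t: 8.9
tool_pos: [0.4833, -0.0312, 0.148]
tool_rot: [-0.203, -3.127, -0.002]
contact_force: [-0.3, -1.1, -0.3]
opening: 0.0556
grip_force: 0.0
```

Run:
```python
from h import *
from station import *
c=get_image("wrist");s=get_image("side")
cv2.imwrite("pics/p6.png",np.hstack([cv2.resize(s["img"][190:310,205:355],None,fx=2.5,fy=2.5),cv2.resize(c["img"],(400,300))]))
k=blobs(c,(20,120,100),(35,255,255),(150,150,420,400))[0];print("knob",rect(c,k,.08),cv2.boundingRect(k))
print(cur()[0]);plan(((.483,-.032,.054),82.5))
```

```text
knob (array([481.2, -31.2]), array([30.2, 22.4]), 82.6) (257, 205, 44, 31)
[ 0.4842576  -0.03296054  0.15116389]
(0.483, -0.032, 0.054) [-0.0, -0.001, -0.0, 0.003, 0.003, 0.324]
```

View pics/p6.png

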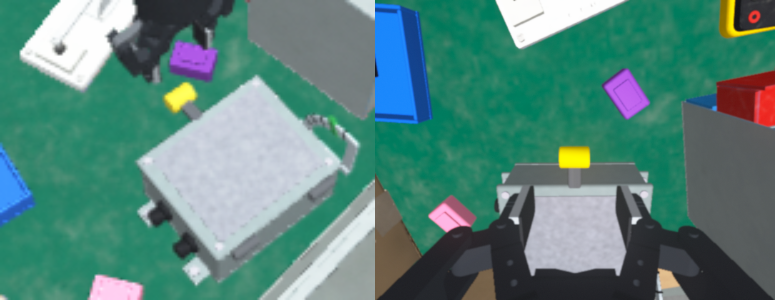

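The fingers straddle the knob symmetrically (wrist crop 574,157), so I'm descending and gripping.

carry_out(
  rows=[
    [0,0,0,0.005,0.004,0.1,-0.3],
    [0,0,0,0.005,0.004,0.2,-0.3],
    [0,0,0,0.005,0.004,0.28,-0.3],
    [0,0,0,0.005,0.004,0.324,-0.3],
    [0,0,0,0.005,0.004,0.324,-0.3],
  ],
)

```text
t: 9.5
tool_pos: [0.4825, -0.0317, 0.0542]
tool_rot: [-0.209, -3.131, -0.0]
contact_force: [0.5, -0.5, 0.2]
opening: 0.0554
grip_force: 0.0
```

carry_out(
  rows=[
    [0,0,0,0,0,0,0.2],
    [0,0,0,0,0,0,0.4],
    [0,0,0,0,0,0,0.6],
    [0,0,0,0,0,0,0.6],
    [0,0,0,0,0,0,0.6],
  ],
  force=60,
)

```text
t: 10.0
tool_pos: [0.4852, -0.0322, 0.0574]
tool_rot: [0.205, 3.132, -0.005]
contact_force: [-1.8, -5.9, 0.9]
opening: 0.0288
grip_force: 60.5
```

Run:
```python
from h import *
p,R=cur(); print(p,R.round(3).tolist())
# arc for tool shift: knob about hinge, keeping tool down; box yaw -7.4
yaw=np.radians(-7.4);fx=-np.array([np.cos(yaw),np.sin(yaw),0])
for a in range(0,61,6):
    t=np.radians(a);F=170*np.cos(t)-4*np.sin(t);H=170*np.sin(t)+4*np.cos(t)
    print(a,np.round(R.T@(fx*(F-170)+np.array([0,0,H-4]))/300,3))
```

```text
[ 0.48516339 -0.03222866  0.05742301] [[-0.991, 0.13, 0.003], [0.13, 0.991, -0.003], [-0.003, -0.003, -1.0]]
0 [0. 0. 0.]
6 [-0.005 -0.    -0.059]
12 [-0.016 -0.    -0.117]
18 [-0.032 -0.    -0.174]
24 [-0.055 -0.001 -0.229]
30 [-0.083 -0.001 -0.281]
36 [-0.117 -0.001 -0.33 ]
42 [-0.156 -0.001 -0.375]
48 [-0.199 -0.001 -0.416]
54 [-0.246 -0.001 -0.452]
60 [-0.296 -0.001 -0.483]
```

carry_out(
  rows=[
    [0,0,0,-0.001,0,-0.03,0.6],
    [0,0,0,-0.005,0,-0.059,0.6],
    [0,0,0,-0.01,0,-0.088,0.6],
    [0,0,0,-0.016,0,-0.117,0.6],
    [0,0,0,-0.016,0,-0.117,0.6],
  ],
)

```text
t: 10.5
tool_pos: [0.4898, -0.0328, 0.0924]
tool_rot: [0.205, 3.132, -0.005]
contact_force: [1.7, -5.6, -5.1]
opening: 0.0289
grip_force: 59.7
```

Run:
```python
from h import *
from station import *
c=get_image("wrist");s=get_image("side")
cv2.imwrite("pics/p7.png",np.hstack([cv2.resize(s["img"][190:310,205:355],None,fx=2.5,fy=2.5),cv2.resize(c["img"],(400,300))]))
o=get_obs();print(o["tool_pos"],o["contact_force"],o["opening"],o["grip_force"],o["wrist_torque"])
```

```text
[ 0.48965316 -0.03278316  0.09167815] [ 2.37117014 -5.20692348 -4.45042595] 0.028869826260493694 59.82494652271271 [-0.77167846 -0.19269141  0.18482903]
```

View pics/p7.png

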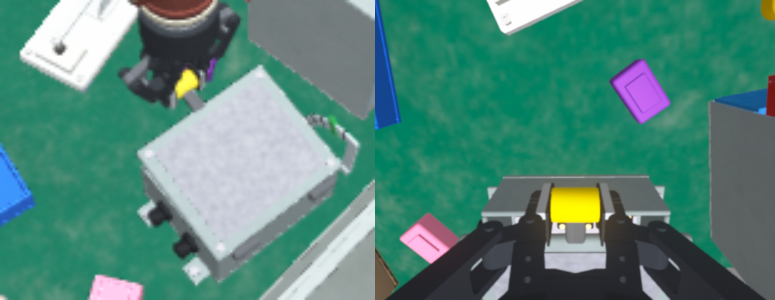

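The knob is held between the pads and the lid is about 12° up, with small forces. I'll continue the arc.

carry_out(
  rows=[
    [0,0,0,-0.016,0,-0.057,0.6],
    [0,0,0,-0.039,0,-0.112,0.6],
    [0,0,0,-0.067,0,-0.164,0.6],
    [0,0,0,-0.101,0,-0.213,0.6],
    [0,0,0,-0.101,0,-0.213,0.6],
  ],
)

```text
t: 11.1
tool_pos: [0.52, -0.0366, 0.1566]
tool_rot: [0.205, 3.132, -0.004]
contact_force: [-0.6, -4.7, -4.0]
opening: 0.0289
grip_force: 60.3
```

carry_out(
  rows=[
    [0,0,0,-0.039,0,-0.045,0.6],
    [0,0,0,-0.082,0,-0.086,0.6],
    [0,0,0,-0.112,0,-0.11,0.6],
    [0,0,0,-0.129,0,-0.122,0.6],
    [0,0,0,-0.129,0,-0.122,0.6],
  ],
)

```text
t: 11.6
tool_pos: [0.5561, -0.041, 0.1905]
tool_rot: [-0.206, -3.131, 0.002]
contact_force: [-4.1, -5.1, -2.6]
opening: 0.0287
grip_force: 60.3
```

Run:
```python
from h import *
from station import *
o=get_obs();p=o["tool_pos"];print(p,o["contact_force"],o["opening"],o["grip_force"],o["q"].round(2),o["t"])
for hx,hy in((.648,-.053),(.653,-.054)):
    b=np.radians(-7.4);F=-((p[0]-hx)*np.cos(b)+(p[1]-hy)*np.sin(b))
    for off in(.016,.019):
        H=p[2]+off-.07;print(hx,off,np.degrees(np.arctan2(H,F)-np.arctan2(4,170)),np.hypot(F,H))
```

```text
[ 0.55610817 -0.04097682  0.19051343] [-4.07065112 -5.09270273 -2.56244169] 0.028652236707835333 60.27219235897064 [-0.21 -0.08  1.81 -0.    1.41 -1.65] 11.6
0.648 0.016 54.48066655514736 0.16499871200130545
0.648 0.019 55.05709621874829 0.16748926996348007
0.653 0.016 53.04430353092506 0.16790877794200568
0.653 0.019 53.631778591580364 0.17035679704898052
```

carry_out(
  rows=[
    [0,0,0,-0.015,0,-0.01,0.6],
    [0,0,0,-0.033,0,-0.021,0.6],
    [0,0,0,-0.053,0,-0.033,0.6],
    [0,0,0,-0.053,0,-0.033,0.6],
    [0,0,0,-0.053,0,-0.033,0.6],
  ],
)

```text
t: 12.1
tool_pos: [0.5715, -0.0429, 0.1999]
tool_rot: [-0.206, -3.131, 0.002]
contact_force: [-4.6, -5.5, -4.2]
opening: 0.0287
grip_force: 60.9
```

Run:
```python
from h import *
from station import *
import pickle
D={n:get_image(n) for n in("side","scene","wrist")};pickle.dump(D,open("d9.pkl","wb"))
o=get_obs();p=o["tool_pos"];print(p,o["contact_force"],o["opening"],o["grip_force"])
dl=p-[.484,-.032,.056];b=np.hypot(dl[0],dl[1]);print("tilt est",2*(np.degrees(np.arctan2(b,dl[2]))-1.35),"chord",2*np.degrees(np.arcsin(np.linalg.norm(dl)/.3401)))
# predicted pixels: lid front-left corner and stripe, per angle
yaw=np.radians(-7.4);X=np.array([np.cos(yaw),np.sin(yaw),0]);Y=np.array([-X[1],X[0],0]);h=np.array([.650,-.052,.07])
def pt(F,y,H,a):
    a=np.radians(a);return h-X*(F*np.cos(a)-H*np.sin(a))+Y*y+np.array([0,0,F*np.sin(a)+H*np.cos(a)])
for n in D:
    c=D[n]
    print(n,{a:[proj(c,pt(F,y,H,a)).round().tolist() for F,y,H in((170,0,4),(134,80,8),(134,-80,8),(65,83,4))] for a in()} , [[proj(c,pt(F/1e3,y/1e3,H/1e3,a)).round(1).tolist() for F,y,H in((170,0,4),(134,80,4),(134,-80,4),(65,83,4))] for a in(55,60,65)])
    for nm,lo,hi in(("yellow",(20,120,100),(35,255,255)),("green",(50,150,60),(75,255,255))):
        q=proj(c,pt(.1,.04,.004,60)).astype(int)
        for k in blobs(c,lo,hi,(max(q[0]-110,0),max(q[1]-110,0),q[0]+110,q[1]+110),3):
            print(n,nm,cv2.boundingRect(k),cv2.contourArea(k))
```

```text
[ 0.57136766 -0.04285103  0.19982263] [-3.20597142 -5.14465237 -3.23057729] 0.02842358295163723 60.864138007164
tilt est 60.24455535744849 chord 59.44798315119798
side {} [[[295.0, 222.1], [326.3, 215.7], [273.0, 253.8], [335.9, 237.3]], [[298.5, 224.3], [329.3, 217.4], [275.6, 255.9], [337.4, 238.2]], [[302.3, 227.1], [332.5, 219.4], [278.4, 258.4], [338.9, 239.3]]]
side yellow (297, 219, 8, 11) 36.0
side green (337, 236, 3, 4) 4.5
scene {} [[[309.4, 167.4], [295.4, 163.2], [332.0, 181.4], [302.2, 171.4]], [[311.9, 163.9], [297.4, 160.5], [334.0, 178.5], [303.1, 170.1]], [[314.6, 160.5], [299.4, 158.0], [336.0, 175.9], [304.1, 169.0]]]
scene yellow (199, 216, 38, 17) 143.5
scene yellow (306, 161, 8, 10) 41.0
scene green (331, 270, 1, 1) 0.0
scene green (329, 272, 1, 1) 0.0
wrist {} [[[280.9, 257.7], [424.5, 265.5], [137.1, 265.8], [389.8, 274.5]], [[280.9, 291.8], [426.5, 287.2], [135.2, 287.4], [390.2, 282.2]], [[281.0, 326.8], [427.7, 309.1], [134.0, 309.4], [390.5, 289.8]]]
wrist yellow (244, 251, 73, 52) 3512.0
wrist green (393, 288, 2, 1) 0.0
```

Run:
```python
from h import *
import pickle
D=pickle.load(open("d9.pkl","rb"))
for n,(x0,y0,x1,y1) in(("side",(318,206,346,246)),):
    hsv=cv2.cvtColor(D[n]["img"],cv2.COLOR_BGR2HSV)[y0:y1,x0:x1]
    for r in range(0,40,2):
        print(y0+r," ".join("G%03d"%v if (50<h<75 and s>120) else ("b%03d"%v if s>110 else " %03d"%v) for h,s,v in hsv[r,::2]))
w=D["wrist"]["img"]; hs=cv2.cvtColor(w,cv2.COLOR_BGR2HSV)
for x in(370,385,392,400,412,420): print(x,[ (y,*hs[y,x].tolist()) for y in range(270,312,4)])
```

```text
206  057  052  116  126  126  127  129  128  128  129  129  128  126  129
208  054  065  124  127  128  127  127  129  129  130  129  130  129  128
210  051  122  127  123  128  128  128  130  130  129  130  128  131  130
212  067  129  126  127  126  129  128  131  131  130  128  128  129  130
214  128  129  129  128  128  128  128  131  130  128  129  128  130  129
216 b136  152  127  128  173  141  128  128  128  129  129  129  128  128
218 b135 b133  160  197  213  200  127  128  127  129  129  128  129  128
220 b137 b136  219  205  211  219  138  128  128  128  128  129  129  128
222  180  222  203  199  226  222  168  128  130  130  129  129  128  129
224  213  199  198  198  198  198  197  131  130  129  130  129  128  127
226  200  199  198  203  198  197  197  153  153  128  128  128  129  129
228  192  192  198  202  196  197  195  189 b135  160  129  129  129  128
230  198  194  198  199  197  195  195  195 b140 b135 b135  129  129  129
232  198  197  193  200  196  195  193  194  157 b136 b133 b137  151  127
234  200  200  200  198  196  205  198  195  196 b134 b136 b138 
[... 1027 characters left out ...]
, 122), (310, 0, 5, 51)]
400 [(270, 20, 29, 130), (274, 93, 20, 154), (278, 92, 21, 184), (282, 92, 21, 186), (286, 15, 71, 157), (290, 17, 93, 221), (294, 17, 94, 220), (298, 17, 58, 223), (302, 20, 44, 232), (306, 19, 40, 233), (310, 14, 46, 106)]
412 [(270, 20, 29, 131), (274, 90, 20, 154), (278, 94, 22, 186), (282, 96, 22, 187), (286, 150, 12, 189), (290, 17, 94, 222), (294, 17, 90, 222), (298, 20, 48, 232), (302, 20, 44, 233), (306, 18, 59, 229), (310, 17, 93, 221)]
420 [(270, 21, 25, 130), (274, 92, 22, 154), (278, 94, 22, 183), (282, 95, 19, 179), (286, 17, 90, 222), (290, 17, 91, 222), (294, 18, 66, 225), (298, 20, 46, 233), (302, 19, 43, 234), (306, 17, 93, 219), (310, 16, 94, 219)]
```

carry_out(
  rows=[
    [0,0,0,-0.006,0,-0.003,0.6],
    [0,0,0,-0.006,0,-0.003,0.6],
    [0,0,0,-0.006,0,-0.003,0.6],
    [0,0,0,-0.006,0,-0.003,0.6],
  ],
)

```text
t: 12.65
tool_pos: [0.5726, -0.043, 0.2005]
tool_rot: [-0.206, -3.13, 0.001]
contact_force: [-4.5, -5.0, -3.2]
opening: 0.0287
grip_force: 60.9
```

Run:
```python
from station import *
o=get_obs();print(o["tool_pos"],o["contact_force"],o["opening"],o["grip_force"],abs(o["dq"]).max(),o["t"])
print(finish_job())
```

```text
[ 0.5726145  -0.04300053  0.20052067] [-4.527734   -5.01337725 -3.18551312] 0.02866779796143158 60.86638033390045 0.001653119454616491 12.65
the job is handed in; nothing more can be done
None
```

The job is handed in at 12.65 s: the relay was set down in the empty blue tray first, and the gripper is holding the lid by its knob at about 60° open (estimates 58.5–60°, then nudged up about 0.7°), with no verdict returned.

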